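Put the wrenches back on the tapered rack in order of size

ROBOT

A 6-joint arm with a two-finger parallel gripper is mounted at the origin on a cart in front of the work surface, level with it; the furniture and walls round the work are solid. World frame = base frame: x ahead of the robot, y to its left, z up, the work surface at z = 0. Lengths are in m, angles in rad, forces in N, time in s.
With the tool pointing down it reaches from about 0.25 to 0.725 m from the base axis. Payload 4 kg.
Tool frame: the origin (TCP) lies at the very end of the fingers, on their centre line; the grasp point (between the pads) lies 19 mm behind it; z points along the fingers, y is the line along which they close (so a half turn about z gives the same grasp; the last joint's range is limited). The gripper opens to 85 mm and grips with 20 to 120 N. Pads are 22 mm wide; open, the fingers measure 114 mm over their backs; the gripper's body (76 mm by 85 mm) begins 54 mm behind the grasp point. The pads swing forward as they close: fully open they stand 13 mm farther back than shut.
Start: joints at [1.105, 0.241, 0.005, 1.335, 0, 1.571], TCP at [0.225, 0.447, 0.231] pointing down, gripper open.
Joint ranges: [-2.72, 2.72], [-1.05, 1.87], [-1.09, 1.28], [-1.99, 2.15], [-1.42, 1.44], [-3.14, 3.14]. Speed limits (rad/s): [2.79, 2.79, 3.14, 3.14, 3.14, 3.14].

INTERFACE

Orientations are given as a unit quaternion [x, y, z, w].
In Python, from workcell import telemetry, vision, workorder gives the robot as it stands.
- The arm moves only by the shell command python3 -m inch 'ROWS'. ROWS is JSON, a list of rows, each a list of 3 entries, a list of its own where there are three numbers: the turn, a rotation vector about the tool's x, y, z scaled (see below), then the shift along the tool's x, y, z scaled (see below), then the closure, from -1 (fully open) to 1 (shut). A call has 1 to 10 rows; each row shifts and turns the commanded pose from where the row before left it, along the tool's axes as they then stand; what a row does not reach is not made up. The controller multiplies each number of a shift by 0.3 m and each number of a turn by 360 degrees. A row lasts 1/12 s, in which the tool goes at most 41.7 mm and 7.16 degrees, less where a joint would pass 70% of its speed; a pose out of reach is approached as far as the arm can. A call with a number of a shift or a turn outside -1 to 1 is refused whole. A call with a gripper value outside its range is refused whole. The fingers move at their own pace and stop on an object; the grip force is fixed at half the most. Time passes only in rows, so rows that do not move let the fingers close. It gives the time, the measured TCP pose, the force, the opening and the grip force at its end, in the units of the state.
- telemetry.get_obs(): the state, without advancing time (a new reading comes with each control period).
- vision.camera(name): name is "scene" or "side" or "wrist"; returns a dict with "img" (400x640x3 uint8, red, green, blue), "fov_y" (degrees; the focal length in pixels is half the picture's height over the tangent of half this angle, whatever the lens; pixels are square), "cx", "cy" (the principal point, pixels), "pose" (4x4, takes a point from camera to world coordinates). Camera axes: x right, y up, looking along -z (the intrinsics and any distortion apply to the point x, -y, -z); pixel columns grow to the right and rows downward; lengths in m; the calibration is good to about 2 mm. A picture is of the moment at which its call begins. There is no depth.
- workorder.job_done(): hands the job in; it is judged then, once.
The state is a dict: "clock": time; "joint_pos": joint angles; "joint_vel": joint speeds; "tau": joint torques, N m; "eef_pos": TCP position; "tool_rot": TCP orientation; "ft_force": force on the tool from outside, world axes, zero at the start; "ft_torque": the same for the moment, N m; "grip_width": finger opening in m; "grasp_force": force on a finger pad.
Only numpy, scipy, OpenCV 4.12 (cv2) and the standard library are available. Lean on these libraries where they do the work, as an engineer would, in place of code of your own. Each camera call takes 0.05 s, during which the arm holds its last target. There are 200 camera calls.

TASK

Put the four wrenches lying on the bench back on the wooden rack in order of size, the longest at the wide end and the shortest at the narrow end, one to each pair of notches. Lay each across both rails with its shank down in the two notches and its heads outside the rails, the ring end beyond the straight rail and the open end beyond the slanted one, and leave them all lying there.

Things in the scene. Friction and masses are not known exactly. Their poses are not given: they have to be found in the camera images.
- wrench_xl: longest of four loose steel combination wrenches, 263 mm long, lying flat. Origin: underside of the middle of the ring end; x points along the wrench from open end to ring, z up. Ring 36 mm, open end 40 mm across, both 11 mm thick. Shank 17 mm wide, 7 mm thick, its underside 2 mm above that of the heads, from x = -18 to -205 mm; middle, near the centre of mass, at x = -111.5 mm.
- wrench_l: second longest of four loose steel combination wrenches, 229 mm long, lying flat. Origin: underside of the middle of the ring end; x points along the wrench from open end to ring, z up. Ring 32 mm, open end 36 mm across, both 11 mm thick. Shank 15 mm wide, 7 mm thick, its underside 2 mm above that of the heads, from x = -16 to -177 mm; middle, near the centre of mass, at x = -96.5 mm.
- wrench_m: second shortest of four loose steel combination wrenches, 195 mm long, lying flat. Origin: underside of the middle of the ring end; x points along the wrench from open end to ring, z up. Ring 28 mm, open end 32 mm across, both 11 mm thick. Shank 13 mm wide, 7 mm thick, its underside 2 mm above that of the heads, from x = -14 to -149 mm; middle, near the centre of mass, at x = -81.5 mm.
- wrench_s: shortest of four loose steel combination wrenches, 161 mm long, lying flat. Origin: underside of the middle of the ring end; x points along the wrench from open end to ring, z up. Ring 24 mm, open end 28 mm across, both 11 mm thick. Shank 11 mm wide, 7 mm thick, its underside 2 mm above that of the heads, from x = -12 to -121 mm; middle, near the centre of mass, at x = -66.5 mm.
- notch_xl: first notch pair, at the rack's wide end, one rubber-lined notch in each rail; for the longest wrench. Its frame is that of this wrench when home: origin where the underside of the ring's middle then lies, 27 mm outside the straight rail, 34 mm above the bench (lining at 36 mm); x points out across the straight rail, z up. Rails here 169 mm wide over their outer faces.
- notch_l: second notch pair from the wide end, one rubber-lined notch in each rail; for the second longest wrench. Its frame is that of this wrench when home: origin where the underside of the ring's middle then lies, 25 mm outside the straight rail, 34 mm above the bench (lining at 36 mm); x points out across the straight rail, z up. Rails here 143 mm wide over their outer faces.
- notch_m: third notch pair from the wide end, one rubber-lined notch in each rail; for the second shortest wrench. Its frame is that of this wrench when home: origin where the underside of the ring's middle then lies, 23 mm outside the straight rail, 34 mm above the bench (lining at 36 mm); x points out across the straight rail, z up. Rails here 117 mm wide over their outer faces.
- notch_s: fourth and last notch pair, at the narrow end, one rubber-lined notch in each rail; for the shortest wrench. Its frame is that of this wrench when home: origin where the underside of the ring's middle then lies, 21 mm outside the straight rail, 34 mm above the bench (lining at 36 mm); x points out across the straight rail, z up. Rails here 91 mm wide over their outer faces.
- rack: fixed wooden rack: two 12 mm rails, joined at the ends by bars 16 mm high, open between. Scalloped tops: 5 humps 51 mm high, 4 notches 60 mm apart, 26 mm wide at the lining, wider above. One rail is square to the wrenches (straight), the other slants 23 degrees. Origin on the bench; x out across the straight rail (outer face x = 94 mm), y to the narrow end, notches at y = -90, -30, 30, 90 mm.
Not all that is in view belongs to the job. Leave any yellow look-alike of the wrench_s alone.

How it is judged:
At the end, for the whole second after the job is handed in: All wrenches lie released and at rest in their own notches, in order from longest (wide end) to shortest: ring middle within 15 mm of its place outside the straight rail, height within -6 to +4 mm of seated, along the notches within 0.2 rad (horizontal distance between wrench_xl and notch_xl below 0.015 m and z of wrench_xl in the frame of notch_xl between -0.006 and 0.004 m and angle between the x axis of wrench_xl and the x axis of notch_xl, either way round below 0.2 rad and linear speed of each of wrench_xl, wrench_l, wrench_m, wrench_s below 0.02 m/s and angular speed of each of wrench_xl, wrench_l, wrench_m, wrench_s below 0.2 rad/s and horizontal distance between wrench_l and notch_l below 0.015 m and z of wrench_l in the frame of notch_l between -0.006 and 0.004 m and angle between the x axis of wrench_l and the x axis of notch_l, either way round below 0.2 rad and horizontal distance between wrench_m and notch_m below 0.015 m and z of wrench_m in the frame of notch_m between -0.006 and 0.004 m and angle between the x axis of wrench_m and the x axis of notch_m, either way round below 0.2 rad and horizontal distance between wrench_s and notch_s below 0.015 m and z of wrench_s in the frame of notch_s between -0.006 and 0.004 m and angle between the x axis of wrench_s and the x axis of notch_s, either way round below 0.2 rad); the robot touches nothing.
It also fails if it takes over 106 s, if anything falls off the work surface, if the arm or the gripper's body presses on something with over 40 N, if the wrist force passes 120 N, or if a joint passes its speed limit or range.

## Working session

There is one attempt and no reset: what is moved stays moved. The work goes in short steps, Python scripts to look and compute and a shell command to move; the robot and the scene stay as the last step left them, time stands still between calls to the robot, and variables do not carry over. Pictures are saved under pics/ and viewed, at most 17 in all, crops included, and the job is handed in when it is done.

```bash
mkdir -p pics; ls
python3 - <<'E'
from workcell import telemetry, vision
import cv2, numpy as np
np.set_printoptions(precision=4,suppress=True)
o=telemetry.get_obs();print(o)
for n in("scene","side"):
    c=vision.camera(n);print(n,c["fov_y"],c["cx"],c["cy"],[k for k in c if k!='img']);print(c["pose"])
    for k in c:
        if k not in("img","pose"):print(k,c[k])
    cv2.imwrite(f"pics/{n}0.png",c["img"][:,:,::-1])
E
```

```text
pics
{'clock': 0.0, 'joint_pos': array([1.105 , 0.2414, 0.0037, 1.3352, 0.    , 1.5708]), 'joint_vel': array([ 0.0004, -0.0001,  0.001 ,  0.0004,  0.0008,  0.0004]), 'tau': array([  0.0009, -37.232 ,  25.2407,   0.0172,   0.0002,   0.    ]), 'eef_pos': array([0.2243, 0.4462, 0.2304]), 'tool_rot': array([ 0.2308,  0.973 , -0.001 , -0.0003]), 'ft_force': array([0.031 , 0.3572, 0.3192]), 'ft_torque': array([ 0.0433, -0.0312, -0.0227]), 'grasp_force': 0.0, 'grip_width': 0.0854105695325037}
scene 50.70384717804559 323.0608236639944 198.79316148525126 ['fov_y', 'cx', 'cy', 'pose']
[[ 0.8693  0.2688 -0.4148 -0.1086]
 [-0.4943  0.4654 -0.7342 -1.0949]
 [-0.0043  0.8433  0.5375  0.886 ]
 [ 0.      0.      0.      1.    ]]
fov_y 50.70384717804559
cx 323.0608236639944
cy 198.79316148525126
side 44.28598272687231 312.3852375778797 199.2333576256363 ['fov_y', 'cx', 'cy', 'pose']
[[-0.9992 -0.0285  0.0285  0.5498]
 [ 0.0387 -0.4811  0.8758  1.4093]
 [-0.0112  0.8762  0.4818  0.8279]
 [ 0.      0.      0.      1.    ]]
fov_y 44.28598272687231
cx 312.3852375778797
cy 199.2333576256363
```

View pics/scene0.png

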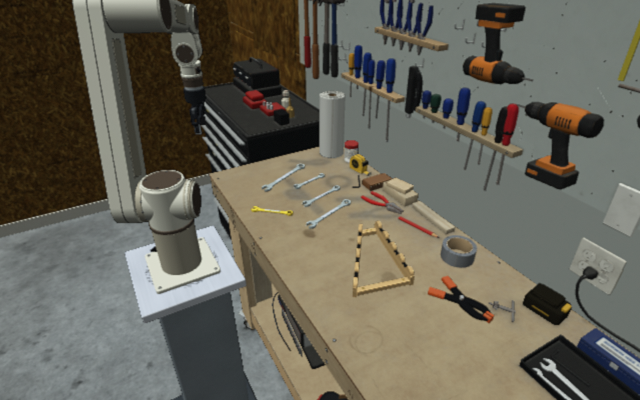

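View pics/side0.png

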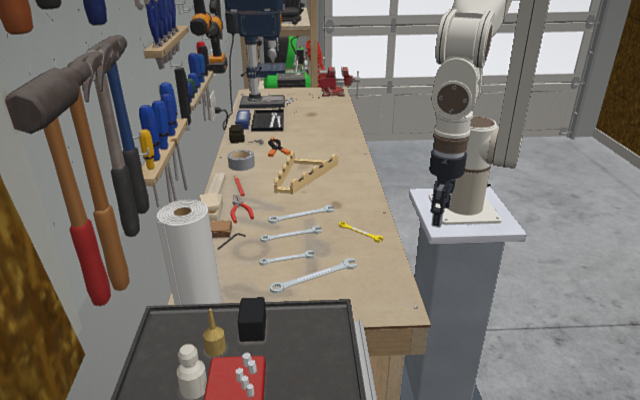

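The scene view shows four steel wrenches around (260-350, 165-225), a yellow one at (272,211), and the rack at (355-412, 225-295). I'll enlarge both views.

Run:
```python
import cv2
a=cv2.imread("pics/side0.png")[145:295,220:420]
cv2.imwrite("pics/side0c.png",cv2.resize(a,None,fx=4,fy=4,interpolation=cv2.INTER_CUBIC))
a=cv2.imread("pics/scene0.png")[155:305,240:440]
cv2.imwrite("pics/scene0c.png",cv2.resize(a,None,fx=4,fy=4,interpolation=cv2.INTER_CUBIC))
```

```text
(no output)
```

View pics/side0c.png

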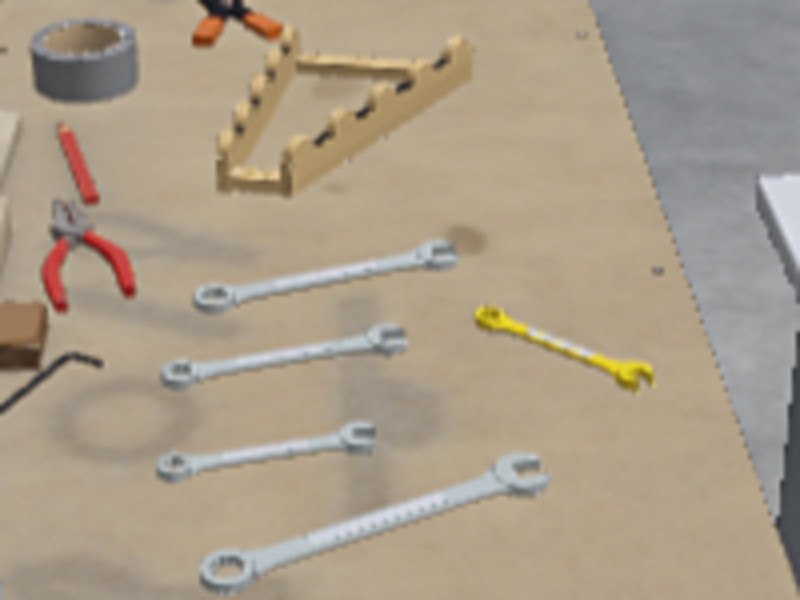

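View pics/scene0c.png

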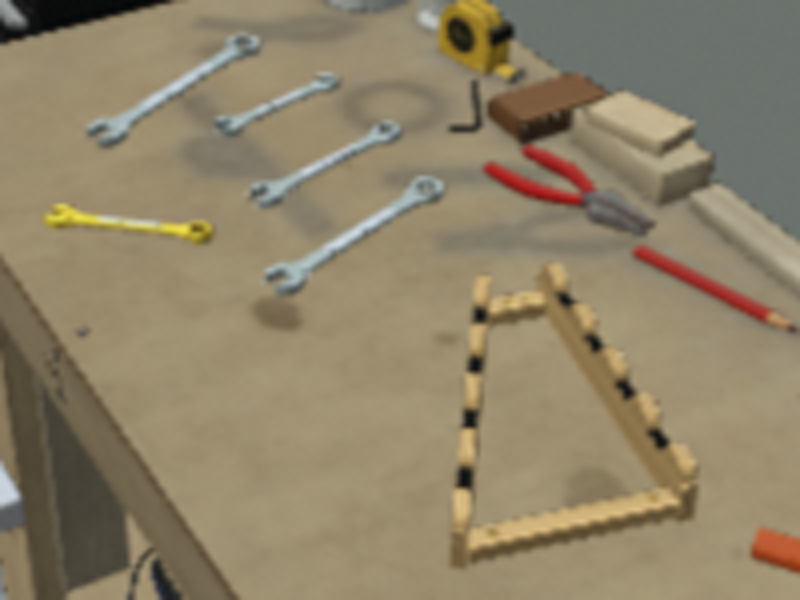

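The crops show, along +y from the rack, L, M, S, then XL, all with ring ends away from the robot. The black linings mark the rack notches. I'll triangulate these points.

```bash
cat > h.py <<'E'
import numpy as np, cv2
from scipy.optimize import least_squares
from workcell import telemetry, vision
np.set_printoptions(precision=4,suppress=True)
def ray(c,u,v):
    f=200/np.tan(np.radians(c["fov_y"])/2)
    d=c["pose"][:3,:3]@np.array([(u-c["cx"])/f,-(v-c["cy"])/f,-1]);return c["pose"][:3,3],d
def onz(c,u,v,z):
    o,d=ray(c,u,v);return o+d*(z-o[2])/d[2]
def proj(c,P):
    f=200/np.tan(np.radians(c["fov_y"])/2)
    q=(np.atleast_2d(P)-c["pose"][:3,3])@c["pose"][:3,:3]
    return np.c_[c["cx"]-f*q[:,0]/q[:,2],c["cy"]+f*q[:,1]/q[:,2]]
E
python3 - <<'E'
from h import *
S=vision.camera("side");C=vision.camera("scene")
W={'XL':((226,569),(520,474),(243,44),(110,130)),'S':((174,466),(358,437),(327,81),(231,124)),'M':((180,373),(387,339),(386,131),(265,191)),'L':((213,297),(437,255),(427,187),(284,278))}
sp=lambda p:(220+p[0]/4,145+p[1]/4)
cp=lambda p:(240+p[0]/4,155+p[1]/4)
for k,(a,b,c,d) in W.items():
    a,b=onz(S,*sp(a),.011),onz(S,*sp(b),.011);c,d=onz(C,*cp(c),.011),onz(C,*cp(d),.011)
    for r,o in((a,b),(c,d)): e=r-o;print(k,r[:2],o[:2],'len',np.hypot(*e[:2]),'yaw',np.degrees(np.arctan2(e[1],e[0])))
sR=[(440,62),(404,85),(363,112),(323,138)];sL=[(282,55),(268,77),(255,100),(238,130)]
cL=[(464,477),(470,418),(475,363),(480,313)];cR=[(659,437),(625,388),(594,342),(565,297)]
for t in sR:print('sR',onz(S,*sp(t),.038)[:2])
for t in cL:print('cL',onz(C,*cp(t),.038)[:2])
for t in sL:print('sL',onz(S,*sp(t),.038)[:2])
for t in cR:print('cR',onz(C,*cp(t),.038)[:2])
# small-x rail, large-x rail; two hypotheses
ys=np.array([-.09,-.03,.03,.09]);w=np.array([.169,.143,.117,.091])
st=np.c_[0*ys+.088,ys,0*ys+.038];sl=np.c_[.0941-w+.0065,ys,0*ys+.038]
for name,near,far in(('straight near',st,sl),('straight far',sl,st)):
  def res(p):
    R=np.array([[np.cos(p[2]),-np.sin(p[2]),0],[np.sin(p[2]),np.cos(p[2]),0],[0,0,1]])
    P=[x@R.T+[p[0],p[1],0] for x in(near,far)]
    # order either wide(-90) is toward -y world
    return np.r_[(proj(S,P[0])-[sp(t) for t in sR]).ravel(),(proj(S,P[1])-[sp(t) for t in sL]).ravel(),(proj(C,P[0])-[cp(t) for t in cL]).ravel(),(proj(C,P[1])-[cp(t) for t in cR]).ravel()]
  for y0 in(0,np.pi):
    s=least_squares(res,[.5,.05,y0]);print(name,s.x,np.degrees(s.x[2]),s.cost,np.sqrt(2*s.cost/32))
E
```

```text
XL [0.6133 0.3945] [0.4113 0.3015] len 0.22231839416913637 yaw 24.724006325325824
XL [0.6143 0.3824] [0.4146 0.286 ] len 0.22175381961940624 yaw 25.790648721255085
S [0.6527 0.279 ] [0.5224 0.251 ] len 0.1332242951636096 yaw 12.153557158670928
S [0.6534 0.2641] [0.5255 0.2355] len 0.1310039055415849 yaw 12.608351922952826
M [0.6539 0.1603] [0.4956 0.1213] len 0.16302316495691693 yaw 13.844754741858168
M [0.6543 0.1451] [0.4975 0.108 ] len 0.16114414084618145 yaw 13.32739729553014
L [0.6324 0.0505] [ 0.448  -0.0066] len 0.19305862906937887 yaw 17.199270628473883
L [0.6345 0.0369] [ 0.4466 -0.0248] len 0.19774889224528852 yaw 18.19186730355974
sR [ 0.4226 -0.335 ]
sR [ 0.4604 -0.2844]
sR [ 0.5014 -0.2279]
sR [ 0.5392 -0.1764]
cL [ 0.4266 -0.3407]
cL [ 0.4665 -0.2883]
cL [ 0.5068 -0.2348]
cL [ 0.5468 -0.1822]
sL [ 0.5762 -0.3614]
sL [ 0.5896 -0.3107]
sL [ 0.6014 -0.26  ]
sL [ 0.6161 -0.1974]
cR [ 0.5775 -0.3771]
cR [ 0.5908 -0.3189]
cR [ 0.605  -0.2604]
cR [ 0.6209 -0.1994]
straight near [ 0.5711 -0.2701  3.1072] 178.02806222320086 5048.728054080084 17.763600518476125
straight near [ 0.5711 -0.2701  3.1074] 178.03976888007068 5048.728049342297 17.763600510141337
straight far [ 0.5121 -0.2683 -0.2318] -13.283266143715043 6.285041538141394 0.6267496279487026
straight far [ 0.5121 -0.2683  6.0513] 346.71673373711326 6.2850415381413205 0.6267496279486989
```

The two views agree if the wrench marks sit at mid-thickness, so I'll average them. The rack fit is clean (0.6 px): origin (0.512, -0.268), yaw -13.3°. I'll write a move calculator and go for XL first.

```bash
cat >> h.py <<'E'
from scipy.spatial.transform import Rotation as Ro
def goto(x,y,z,yaw=None,o=None):
    """print shift (tool axes, units of 0.3 m) then turn about z (units of 360 deg); yaw = world yaw of tool y in deg"""
    o=o or telemetry.get_obs();R=Ro.from_quat(o["tool_rot"]).as_matrix()
    d=R.T@(np.array([x,y,z])-o["eef_pos"])/.3
    n=max(1,int(np.ceil(np.linalg.norm(d)/.125)))
    print("at",o["eef_pos"],"yaw",np.degrees(np.arctan2(R[1,1],R[0,1])).round(2),"j",o["joint_pos"],"w",o["grip_width"])
    print("shift rows",n,"x",(d/n))
    if yaw is not None:
        a=(yaw-np.degrees(np.arctan2(R[1,1],R[0,1]))+180)%360-180
        m=max(1,int(np.ceil(abs(a)/6.9)));print("turn rows",m,"x",[round(c,5) for c in (R.T@[0,0,1])*a/360/m])
E
python3 -c "
from h import *
goto(.513,.3405,.2,115.2)"
```

```text
at [0.2244 0.4464 0.2307] yaw 63.31 j [1.105  0.2411 0.0042 1.3352 0.     1.5708] w 0.08554557018454435
shift rows 9 x [-0.1131  0.013   0.0114]
turn rows 8 x [np.float64(0.0), np.float64(-2e-05), np.float64(-0.01802)]
```

```bash
python3 -m inch '[[[0,0,0],[-0.1131,0.013,0.0114],0],[[0,0,0],[-0.1131,0.013,0.0114],0],[[0,0,0],[-0.1131,0.013,0.0114],0],[[0,0,0],[-0.1131,0.013,0.0114],0],[[0,0,0],[-0.1131,0.013,0.0114],0],[[0,0,0],[-0.1131,0.013,0.0114],0],[[0,0,0],[-0.1131,0.013,0.0114],0],[[0,0,0],[-0.1131,0.013,0.0114],0],[[0,0,0],[-0.1131,0.013,0.0114],0]]' >/dev/null; python3 -m inch '[[[0,0,-0.018],[0,0,0],0],[[0,0,-0.018],[0,0,0],0],[[0,0,-0.018],[0,0,0],0],[[0,0,-0.018],[0,0,0],0],[[0,0,-0.018],[0,0,0],0],[[0,0,-0.018],[0,0,0],0],[[0,0,-0.018],[0,0,0],0],[[0,0,-0.018],[0,0,0],0],[[0,0,0],[0,0,0],0],[[0,0,0],[0,0,0],0]]'
python3 - <<'E'
from h import *
goto(.513,.3405,.003,115.2)
c=vision.camera("wrist");print(c["pose"],c["fov_y"],c["cx"],c["cy"])
print(proj(c,[[.513,.3405,.009],[.6138,.388,.006],[.413,.294,.006]]))
cv2.imwrite("pics/w1.png",c["img"][:,:,::-1])
E
```

```text
clock: 1.78
eef_pos: [0.513, 0.3409, 0.2002]
tool_rot: [-0.216, 0.976, -0.0, -0.0]
ft_force: [0.1, -0.0, -0.0]
grip_width: 0.0429
grasp_force: 0.0
at [0.513  0.3409 0.2002] yaw 114.99 j [0.5864 0.488  0.2843 1.3678 0.     0.1503] w 0.04289764562733484
shift rows 6 x [ 0.     -0.0002  0.1095]
turn rows 1 x [np.float64(0.0), np.float64(-0.0), np.float64(-0.00058)]
[[-0.4232 -0.8754 -0.2335  0.4541]
 [ 0.906  -0.409  -0.1088  0.3135]
 [-0.0003 -0.2576  0.9663  0.3428]
 [ 0.      0.      0.      1.    ]] 68.10210896516946 318.44717591773264 199.1646787165746
[[318.1109 178.7968]
 [318.4376 265.8436]
 [318.268   75.8893]]
```

View pics/w1.png

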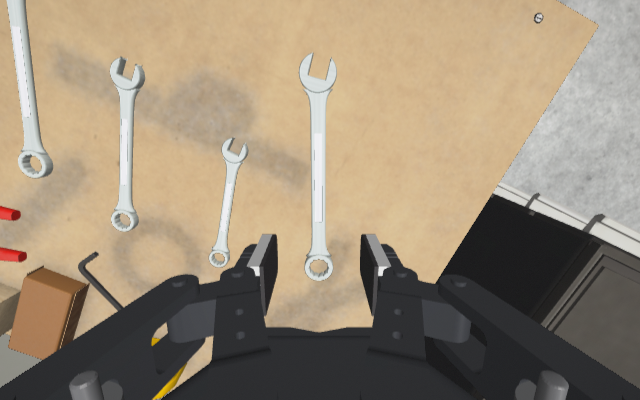

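The wrist view matches the prediction: XL ring at (319,267) and open end at (317,77), directly below the tool. S and M are also fully visible. Descending to grasp.

```bash
python3 - <<'E'
from h import *
c=vision.camera("wrist")
for k,r,o in(('XL',(319,267),(318,77)),('S',(219,258),(234,152)),('M',(124,219),(127,74)),('Lring',(35,163),(20,40))):
    a,b=onz(c,*r,.007),onz(c,*o,.007);e=a-b;print(k,a[:2],b[:2],np.hypot(*e[:2]),np.degrees(np.arctan2(e[1],e[0])))
E
python3 -m inch '[[[0,0,0],[0,0,0.1095],0],[[0,0,0],[0,0,0.1095],0],[[0,0,0],[0,0,0.1095],0],[[0,0,0],[0,0,0.1095],0],[[0,0,0],[0,0,0.1095],0],[[0,0,0],[0,0,0.1095],0],[[0,0,0],[0,0,0],0],[[0,0,0],[0,0,0],1],[[0,0,0],[0,0,0],1],[[0,0,0],[0,0,0],1]]'
python3 -m inch '[[[0,0,0],[0,0,0],1],[[0,0,0],[0,0,0],1],[[0,0,0],[0,0,0],1]]'
python3 -m inch '[[[0,0,0],[0,0,-0.12],1],[[0,0,0],[0,0,-0.12],1],[[0,0,0],[0,0,-0.12],1],[[0,0,0],[0,0,-0.12],1],[[0,0,0],[0,0,0],1]]'
python3 -c "
from h import *
c=vision.camera('wrist');cv2.imwrite('pics/w2.png',c['img'][:,:,::-1])
th=np.radians(-13.3);g=np.array([.512,-.268])
R=np.array([[np.cos(th),-np.sin(th)],[np.sin(th),np.cos(th)]])
for n,y,r,m in(('XL',-.09,.121,.1115),('L',-.03,.119,.0965),('M',.03,.117,.0815),('S',.09,.115,.0665)):
    print(n,'mid',g+R@[r-m,y],'ring',g+R@[r,y])
"
```

```text
XL [0.6145 0.3892] [0.4143 0.2943] 0.22160714931283895 25.351592218597766
S [0.6559 0.2716] [0.5257 0.2419] 0.13354580149302767 12.856895866426383
M [0.656 0.151] [0.497  0.1104] 0.16416022633216185 14.34879489304031
Lring [0.6333 0.0412] [0.5118 0.0019] 0.12765327541562538 17.91564821639373
clock: 2.72
eef_pos: [0.5132, 0.3409, 0.0037]
tool_rot: [-0.217, 0.976, -0.0, -0.0]
ft_force: [0.2, 1.7, -2.7]
grip_width: 0.0151
grasp_force: 58.7
clock: 2.97
eef_pos: [0.5131, 0.3409, 0.0037]
tool_rot: [-0.218, 0.976, 0.0, 0.0]
ft_force: [0.1, -0.4, 0.3]
grip_width: 0.0141
grasp_force: 59.1
clock: 3.38
eef_pos: [0.5171, 0.3435, 0.1562]
tool_rot: [-0.218, 0.976, 0.003, 0.007]
ft_force: [1.0, 1.0, -1.1]
grip_width: 0.0147
grasp_force: 59.4
XL mid [ 0.5005 -0.3578] ring [ 0.6091 -0.3834]
L mid [ 0.527  -0.3024] ring [ 0.6209 -0.3246]
M mid [ 0.5534 -0.247 ] ring [ 0.6328 -0.2657]
S mid [ 0.5799 -0.1916] ring [ 0.6446 -0.2069]
```

View pics/w2.png

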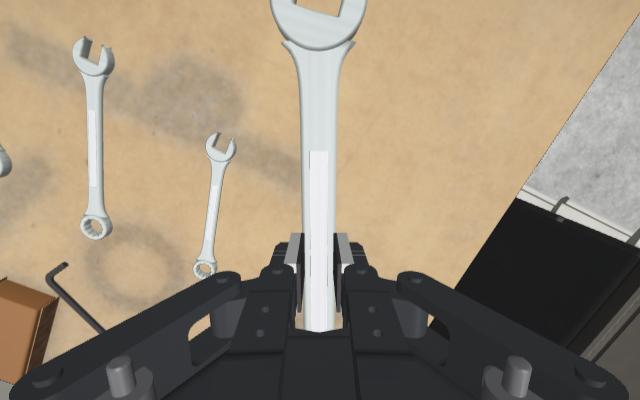

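XL is held near its middle, visible between the pads at (318,300). Computing the transport.

```bash
python3 -c "
from h import *
goto(.5005,-.3578,.14,76.7)"
```

```text
at [0.5159 0.3428 0.1526] yaw 115.15 j [ 0.5864  0.5096  0.1942  1.245  -0.      0.1475] w 0.014657019880103693
shift rows 19 x [ 0.0547 -0.1101  0.0015]
turn rows 6 x [np.float64(0.00018), np.float64(-3e-05), np.float64(0.0178)]
```

```bash
python3 -m inch '[[[0,0,0],[0.0547,-0.11,0],1],[[0,0,0],[0.0547,-0.11,0],1],[[0,0,0],[0.0547,-0.11,0],1],[[0,0,0],[0.0547,-0.11,0],1],[[0,0,0],[0.0547,-0.11,0],1],[[0,0,0],[0.0547,-0.11,0],1],[[0,0,0],[0.0547,-0.11,0],1],[[0,0,0],[0.0547,-0.11,0],1],[[0,0,0],[0.0547,-0.11,0],1],[[0,0,0],[0.0547,-0.11,0],1]]' >/dev/null
python3 -m inch '[[[0,0,0],[0.0547,-0.11,0],1],[[0,0,0],[0.0547,-0.11,0],1],[[0,0,0],[0.0547,-0.11,0],1],[[0,0,0],[0.0547,-0.11,0],1],[[0,0,0],[0.0547,-0.11,0],1],[[0,0,0],[0.0547,-0.11,0],1],[[0,0,0],[0.0547,-0.11,0],1],[[0,0,0],[0.0547,-0.11,0],1],[[0,0,0],[0.0547,-0.11,0],1]]'
python3 -m inch '[[[0,0,0.0178],[0,0,0],1],[[0,0,0.0178],[0,0,0],1],[[0,0,0.0178],[0,0,0],1],[[0,0,0.0178],[0,0,0],1],[[0,0,0.0178],[0,0,0],1],[[0,0,0.0178],[0,0,0],1],[[0,0,0],[0,0,0],1],[[0,0,0],[0,0,0],1]]'
python3 - <<'E'
from h import *
goto(.5005,-.3578,.06,76.7)
for n in("wrist","scene"):
    c=vision.camera(n);cv2.imwrite(f"pics/{n}3.png",c["img"][:,:,::-1])
E
```

```text
clock: 5.02
eef_pos: [0.4958, -0.3601, 0.145]
tool_rot: [-0.218, 0.976, 0.002, -0.001]
ft_force: [0.9, 1.2, -2.6]
grip_width: 0.0143
grasp_force: 59.4
clock: 5.68
eef_pos: [0.4965, -0.3585, 0.1455]
tool_rot: [0.114, 0.993, 0.001, -0.002]
ft_force: [0.4, -0.1, -3.1]
grip_width: 0.0152
grasp_force: 59.6
at [ 0.4965 -0.3585  0.1455] yaw 76.86 j [-0.6254  0.5111  0.1776  1.2407 -0.     -0.3961] w 0.015172800479823292
shift rows 3 x [-0.0045  0.0016  0.095 ]
turn rows 1 x [np.float64(-0.0), np.float64(-0.0), np.float64(0.00045)]
```

View pics/wrist3.png

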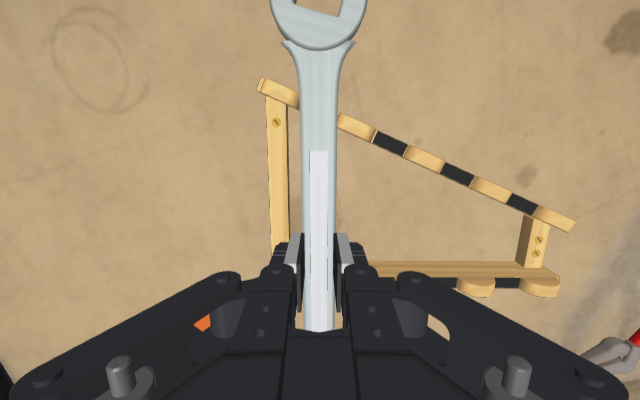

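The wrist view shows XL above its notch. The slanted-rail linings for L, M and S are at (391,144), (457,173) and (522,204). I'll check the rack model against these and refine it.

Run:
```python
from h import *
c=vision.camera("wrist")
ys=np.array([-.03,.03,.09]);w=np.array([.143,.117,.091])
sl=np.c_[.1005-w,ys,0*ys+.0365];st=np.array([[.088,.09,.0365]])
P0=np.r_[sl,st];obs=np.array([(391,144.5),(457,173.5),(522,204),(508,283)])
def T(p,P=P0):
    R=Ro.from_euler('z',p[2]).as_matrix();return P@R.T+[p[0],p[1],0]
p0=[.512,-.268,np.radians(-13.3)]
print(proj(c,T(p0))-obs)
s=least_squares(lambda p:(proj(c,T(p))-obs).ravel(),p0)
print(s.x[:2],np.degrees(s.x[2]),s.fun)
e=[(262,86),(568,223)] # slanted rail ends, top z .051
print([onz(c,*q,.051) for q in e], proj(c,T(p0,np.array([[.1005-.1821,-.12,.051],[.1005-.0784,.12,.051]]))))
```

```text
[[ 0.9501 -3.5888]
 [ 2.5398 -1.6805]
 [ 1.6452 -2.8656]
 [ 0.7264 -2.3532]]
[ 0.5142 -0.2696] -13.085004310182107 [-0.6593 -0.3794  0.9378  1.1047  0.0873 -0.466  -0.3821 -0.2834]
[array([ 0.3994, -0.3795,  0.051 ]), array([ 0.5639, -0.1561,  0.051 ])] [[281.1978  89.2893]
 [567.7587 220.0656]]
```

```bash
python3 -m inch '[[[0,0,0],[-0.021,0.002,0],1],[[0,0,0],[0,0,0.1],1],[[0,0,0],[0,0,0.1],1],[[0,0,0],[0,0,0.08],1],[[0,0,0],[0,0,0.03],1],[[0,0,0],[0,0,0.02],1],[[0,0,0],[0,0,0],1]]'
python3 -c "
from h import *
goto(.5029,-.3594,.0385,76.9)"
```

```text
clock: 6.42
eef_pos: [0.5036, -0.3597, 0.0476]
tool_rot: [0.116, 0.993, 0.0, -0.001]
ft_force: [0.5, 0.3, -3.3]
grip_width: 0.0146
grasp_force: 59.6
at [ 0.5036 -0.3597  0.0476] yaw 76.73 j [-0.6203  0.603   0.0626  1.0318  0.0001 -0.3887] w 0.014594461957566864
shift rows 1 x [0.0025 0.0006 0.0303]
turn rows 1 x [np.float64(0.0), np.float64(0.0), np.float64(-0.00047)]
```

```bash
python3 -m inch '[[[0,0,0],[0,0,0.015],1],[[0,0,0],[0,0,0.015],1],[[0,0,0],[0,0,0],1],[[0,0,0],[0,0,0],0],[[0,0,0],[0,0,0],0],[[0,0,0],[0,0,0],0]]'
python3 -m inch '[[[0,0,0],[0,0,-0.05],0],[[0,0,0],[0,0,-0.12],0],[[0,0,0],[0,0,-0.12],0],[[0,0,0],[0,0,-0.12],0],[[0,0,0],[0,0,-0.12],0],[[0,0,0],[0,0,0],0]]'
python3 - <<'E'
from h import *
# L: ring from wrist (.6333,.0412), yaw ~17.7
a=np.radians(17.7);m=np.array([.6335,.0425])-.0965*np.array([np.cos(a),np.sin(a)]);print(m)
goto(*m,.2,107.7)
c=vision.camera("wrist");cv2.imwrite("pics/w4.png",c["img"][:,:,::-1])
E
```

```text
clock: 6.92
eef_pos: [0.5045, -0.3606, 0.0408]
tool_rot: [0.116, 0.993, -0.001, 0.001]
ft_force: [-0.2, -0.8, 0.6]
grip_width: 0.0428
grasp_force: 0.0
clock: 7.42
eef_pos: [0.5074, -0.3627, 0.2087]
tool_rot: [0.116, 0.993, -0.004, 0.007]
ft_force: [1.0, -0.3, 1.8]
grip_width: 0.0427
grasp_force: 0.0
[0.5416 0.0132]
at [ 0.5074 -0.3627  0.2087] yaw 76.7 j [-0.6206  0.4863  0.3035  1.371  -0.     -0.3885] w 0.04273419694292213
shift rows 11 x [0.0162 0.1132 0.0017]
turn rows 5 x [np.float64(-0.00027), np.float64(-0.00011), np.float64(-0.01722)]
```

View pics/w4.png

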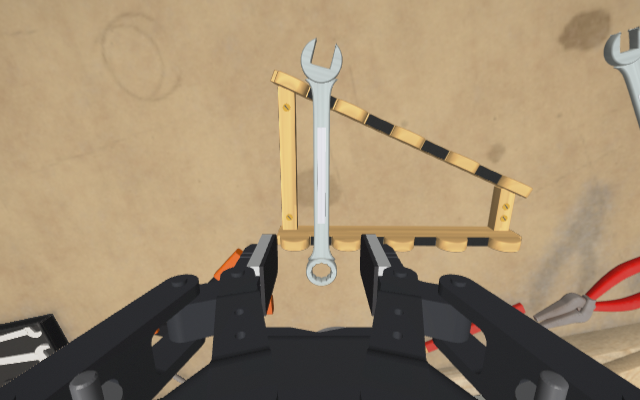

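XL lies in the first notch pair, with its ring at (320,270) outside the straight rail. All the other linings are visible, so I'll refit the rack and move to L.

```bash
python3 - <<'E'
from h import *
c=vision.camera("wrist")
ys=np.array([-.03,.03,.09]);w=np.array([.143,.117,.091])
P0=np.r_[np.c_[.1005-w,ys,0*ys+.0365],np.c_[.088+0*ys,ys,0*ys+.0365]]
obs=np.array([(379,125),(435,149),(490,176),(373,241),(426,241),(478,241)])
def T(p,P=P0):
    R=Ro.from_euler('z',p[2]).as_matrix();return P@R.T+[p[0],p[1],0]
s=least_squares(lambda p:(proj(c,T(p))-obs).ravel(),[.514,-.2695,-.23])
print(s.x[:2],np.degrees(s.x[2]),s.fun)
print('xl ring meas',onz(c,320.5,270,.041),'notch',T(s.x,np.array([[.121,-.09,0]])))
for n,y,r,m in(('L',-.03,.119,.0965),('M',.03,.117,.0815),('S',.09,.115,.0665)):print(n,T(s.x,np.array([[r-m,y,0]])))
E
python3 -m inch '[[[0,0,0],[0.0162,0.113,0.002],0],[[0,0,0],[0.0162,0.113,0.002],0],[[0,0,0],[0.0162,0.113,0.002],0],[[0,0,0],[0.0162,0.113,0.002],0],[[0,0,0],[0.0162,0.113,0.002],0],[[0,0,0],[0.0162,0.113,0.002],0],[[0,0,0],[0.0162,0.113,0.002],0],[[0,0,0],[0.0162,0.113,0.002],0],[[0,0,0],[0.0162,0.113,0.002],0],[[0,0,0],[0.0162,0.113,0.002],0]]' >/dev/null
python3 -m inch '[[[0,0,0],[0.0162,0.113,0.002],0],[[0,0,-0.0172],[0,0,0],0],[[0,0,-0.0172],[0,0,0],0],[[0,0,-0.0172],[0,0,0],0],[[0,0,-0.0172],[0,0,0],0],[[0,0,-0.0172],[0,0,0],0],[[0,0,0],[0,0,0],0],[[0,0,0],[0,0,0],0]]'
python3 - <<'E'
from h import *
c=vision.camera("wrist");cv2.imwrite("pics/w5.png",c["img"][:,:,::-1])
E
```

```text
[ 0.5104 -0.2697] -13.235884743479707 [-0.0241 -1.5467  0.4582  0.2962 -0.4753 -1.9663 -0.3478  1.1811 -0.3557
  1.2824  0.7305  1.3839]
xl ring meas [ 0.6076 -0.384   0.041 ] notch [[ 0.6076 -0.385   0.    ]]
L [[ 0.5254 -0.304   0.    ]]
M [[ 0.5518 -0.2486  0.    ]]
S [[ 0.5782 -0.1932  0.    ]]
clock: 9.02
eef_pos: [0.5367, 0.0152, 0.1907]
tool_rot: [-0.152, 0.988, 0.0, -0.001]
ft_force: [-0.7, 0.2, 0.5]
grip_width: 0.0428
grasp_force: 0.0
```

View pics/w5.png

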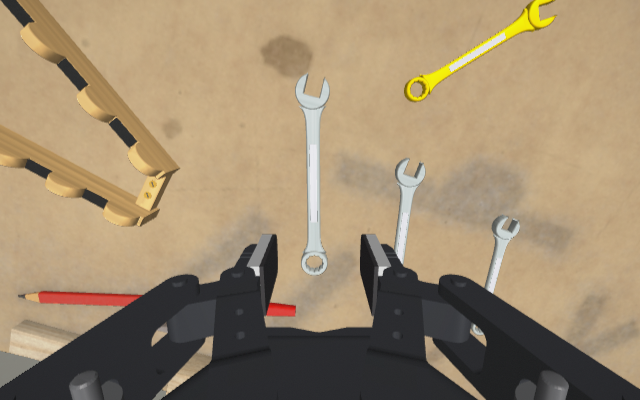

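XL is within about 2 mm of its place. L shows its ring at (315,262) and open end at (312,95), almost under the tool.

Run:
```python
from h import *
c=vision.camera("wrist")
a,b=onz(c,315,262,.007),onz(c,312,95,.007);e=(a-b)[:2];n=np.hypot(*e);y=np.degrees(np.arctan2(e[1],e[0]));m=a[:2]-.0965*e/n;print(a,b,n,y,m)
goto(*m,.0035,y+90)
```

```text
[0.6338 0.0417 0.007 ] [ 0.4523 -0.0184  0.007 ] 0.1912238659546086 18.334226042894965 [0.5422 0.0114]
at [0.537  0.0152 0.1912] yaw 107.54 j [ 0.0282  0.335   0.0283  1.2654 -0.     -0.2779] w 0.04251622852584692
shift rows 6 x [-0.0023 -0.0029  0.1043]
turn rows 1 x [np.float64(0.0), np.float64(0.0), np.float64(-0.00221)]
```

```bash
python3 -m inch '[[[0,0,-0.0022],[-0.0023,-0.0029,0.1043],0],[[0,0,0],[-0.0023,-0.0029,0.1043],0],[[0,0,0],[-0.0023,-0.0029,0.1043],0],[[0,0,0],[-0.0023,-0.0029,0.1043],0],[[0,0,0],[-0.0023,-0.0029,0.1043],0],[[0,0,0],[-0.0023,-0.0029,0.1043],0],[[0,0,0],[0,0,0],0],[[0,0,0],[0,0,0],1],[[0,0,0],[0,0,0],1],[[0,0,0],[0,0,0],1]]'
python3 -m inch '[[[0,0,0],[0,0,0],1],[[0,0,0],[0,0,0],1],[[0,0,0],[0,0,0],1]]'
python3 -m inch '[[[0,0,0],[0,0,-0.12],1],[[0,0,0],[0,0,-0.12],1],[[0,0,0],[0,0,-0.12],1],[[0,0,0],[0,0,-0.12],1],[[0,0,0],[0,0,0],1],[[0,0,0],[0,0,0],1]]'
python3 -c "
from h import *
goto(.527,-.3035,.14,76.8)"
```

```text
clock: 9.95
eef_pos: [0.5432, 0.0116, 0.005]
tool_rot: [-0.16, 0.987, 0.0, 0.0]
ft_force: [0.1, 0.5, -2.2]
grip_width: 0.0123
grasp_force: 58.6
clock: 10.2
eef_pos: [0.5432, 0.0116, 0.0048]
tool_rot: [-0.16, 0.987, -0.0, 0.0]
ft_force: [-1.5, -0.3, 2.3]
grip_width: 0.0122
grasp_force: 59.0
clock: 10.7
eef_pos: [0.545, 0.0116, 0.1509]
tool_rot: [-0.16, 0.987, -0.0, 0.003]
ft_force: [0.0, -0.7, -2.7]
grip_width: 0.0122
grasp_force: 59.1
at [0.545  0.0116 0.1509] yaw 108.45 j [ 0.0213  0.3707 -0.0283  1.1653  0.     -0.3008] w 0.012161865119067172
shift rows 9 x [ 0.0433 -0.1086  0.004 ]
turn rows 5 x [np.float64(0.00011), np.float64(3e-05), np.float64(0.01758)]
```

```bash
python3 -m inch '[[[0,0,0],[0.0433,-0.1086,0],1],[[0,0,0],[0.0433,-0.1086,0],1],[[0,0,0],[0.0433,-0.1086,0],1],[[0,0,0],[0.0433,-0.1086,0],1],[[0,0,0],[0.0433,-0.1086,0],1],[[0,0,0],[0.0433,-0.1086,0],1],[[0,0,0],[0.0433,-0.1086,0],1],[[0,0,0],[0.0433,-0.1086,0],1],[[0,0,0],[0.0433,-0.1086,0],1]]' >/dev/null
python3 -m inch '[[[0,0,0.0176],[0,0,0],1],[[0,0,0.0176],[0,0,0],1],[[0,0,0.0176],[0,0,0],1],[[0,0,0.0176],[0,0,0],1],[[0,0,0.0176],[0,0,0],1],[[0,0,0],[0,0,0.06],1],[[0,0,0],[0,0,0.06],1],[[0,0,0],[0,0,0.06],1],[[0,0,0],[0,0,0],1],[[0,0,0],[0,0,0],1]]'
python3 -c "
from h import *
goto(.527,-.3035,.0395,76.8)"
```

```text
clock: 12.28
eef_pos: [0.5227, -0.3023, 0.0911]
tool_rot: [0.115, 0.993, 0.001, -0.003]
ft_force: [0.4, 0.0, -2.3]
grip_width: 0.0127
grasp_force: 59.3
at [ 0.5227 -0.3023  0.0911] yaw 76.77 j [-0.5243  0.5388  0.0743  1.1132  0.     -0.2935] w 0.012726045742717173
shift rows 2 x [-0.008  -0.0005  0.0859]
turn rows 1 x [np.float64(0.0), np.float64(0.0), np.float64(-7e-05)]
```

```bash
python3 -m inch '[[[0,0,0],[-0.016,-0.001,0],1],[[0,0,0],[0,0,0.06],1],[[0,0,0],[0,0,0.06],1],[[0,0,0],[0,0,0.03],1],[[0,0,0],[0,0,0.022],1],[[0,0,0],[0,0,0],1],[[0,0,0],[0,0,0],1]]'
python3 -c "
from h import *
goto(.527,-.3035,.039,76.8)"
```

```text
clock: 12.87
eef_pos: [0.5299, -0.3052, 0.043]
tool_rot: [0.115, 0.993, -0.0, 0.0]
ft_force: [0.7, -0.1, -1.8]
grip_width: 0.0128
grasp_force: 59.3
at [ 0.5299 -0.3052  0.043 ] yaw 76.78 j [-0.5225  0.5933  0.0313  1.0082 -0.     -0.2917] w 0.012794266590061722
shift rows 1 x [0.0107 0.0033 0.0133]
turn rows 1 x [np.float64(-0.0), np.float64(-0.0), np.float64(-7e-05)]
```

```bash
python3 -m inch '[[[0,0,0],[0.008,0.002,0.006],1],[[0,0,0],[0,0,0.007],1],[[0,0,0],[0,0,0],1],[[0,0,0],[0,0,0],0.1],[[0,0,0],[0,0,0],0.1],[[0,0,0],[0,0,0],0.1]]'
python3 -m inch '[[[0,0,0],[0,0,-0.05],0.1],[[0,0,0],[0,0,-0.12],0],[[0,0,0],[0,0,-0.12],0],[[0,0,0],[0,0,-0.12],0],[[0,0,0],[0,0,-0.12],0],[[0,0,0],[0,0,0],0],[[0,0,0],[0,0,0],0],[[0,0,0],[0,0,0],0]]'
python3 - <<'E'
from h import *
a=np.radians(14);m=np.array([.656,.152])-.0815*np.array([np.cos(a),np.sin(a)]);print(m)
goto(*m,.2,104)
c=vision.camera("wrist");cv2.imwrite("pics/w6.png",c["img"][:,:,::-1])
E
```

```text
clock: 13.37
eef_pos: [0.5279, -0.3042, 0.0393]
tool_rot: [0.115, 0.993, -0.0, 0.001]
ft_force: [-0.2, -0.2, 0.0]
grip_width: 0.0383
grasp_force: 0.0
clock: 14.03
eef_pos: [0.5274, -0.3039, 0.1978]
tool_rot: [0.115, 0.993, -0.0, 0.0]
ft_force: [0.4, 0.6, -0.0]
grip_width: 0.0427
grasp_force: 0.0
[0.5769 0.1323]
at [ 0.5274 -0.3039  0.1978] yaw 76.78 j [-0.5227  0.4725  0.2535  1.351   0.     -0.2919] w 0.042743154214661815
shift rows 12 x [ 0.0143  0.1211 -0.0006]
turn rows 4 x [np.float64(-1e-05), np.float64(-0.0), np.float64(-0.01891)]
```

View pics/w6.png

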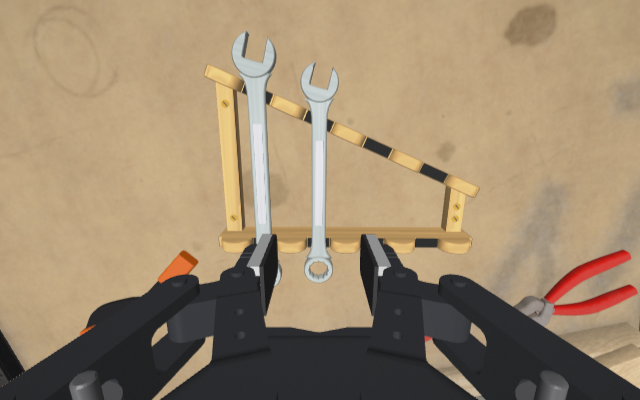

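L is seated in the second pair, with its ring at (319,268). XL is parallel to the end bar. On to M.

```bash
python3 -m inch '[[[0,0,0],[0.0143,0.121,0],0],[[0,0,0],[0.0143,0.121,0],0],[[0,0,0],[0.0143,0.121,0],0],[[0,0,0],[0.0143,0.121,0],0],[[0,0,0],[0.0143,0.121,0],0],[[0,0,0],[0.0143,0.121,0],0],[[0,0,0],[0.0143,0.121,0],0],[[0,0,0],[0.0143,0.121,0],0],[[0,0,0],[0.0143,0.121,0],0],[[0,0,0],[0.0143,0.121,0],0]]' >/dev/null
python3 -m inch '[[[0,0,0],[0.0143,0.121,0],0],[[0,0,0],[0.0143,0.121,0],0],[[0,0,-0.0189],[0,0,0],0],[[0,0,-0.0189],[0,0,0],0],[[0,0,-0.0189],[0,0,0],0],[[0,0,-0.0189],[0,0,0],0],[[0,0,0],[0,0,0],0],[[0,0,0],[0,0,0],0],[[0,0,0],[0,0,0],0]]'
python3 - <<'E'
from h import *
c=vision.camera("wrist");cv2.imwrite("pics/w7.png",c["img"][:,:,::-1])
E
```

```text
clock: 15.67
eef_pos: [0.5763, 0.1317, 0.1964]
tool_rot: [-0.12, 0.993, -0.0, -0.001]
ft_force: [-0.4, 0.4, 1.0]
grip_width: 0.0429
grasp_force: 0.0
```

View pics/w7.png

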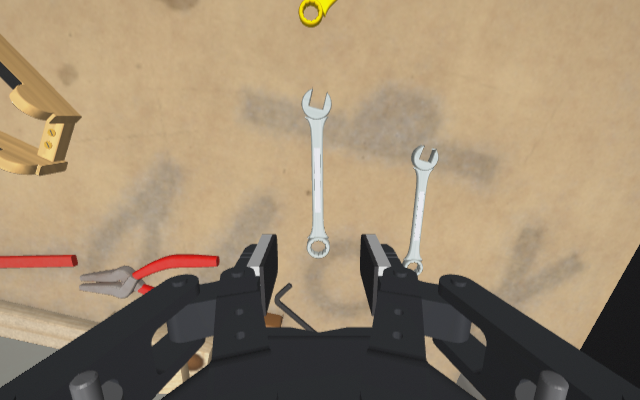

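M sits below the tool, ring at (318,247) and open end at (316,104). S has its ring at (414,267) and open end at (424,158).

Run:
```python
from h import *
c=vision.camera("wrist")
for r,o,k in(((318,247),(316,104),.0815),((414,267),(424.5,158),.0665)):
    a,b=onz(c,*r,.007),onz(c,*o,.007);e=(a-b)[:2];n=np.hypot(*e);y=np.degrees(np.arctan2(e[1],e[0]));m=a[:2]-k*e/n;print(a,b,n,y,m)
    goto(*m,.0035,y+90)
```

```text
[0.6577 0.1514 0.007 ] [0.4975 0.1096 0.007 ] 0.16555550716617834 14.636957684437448 [0.5788 0.1308]
at [0.5766 0.1318 0.197 ] yaw 103.89 j [ 0.2246  0.4393  0.1994  1.3319  0.     -0.0178] w 0.04274264756608304
shift rows 6 x [-0.0012 -0.0008  0.1075]
turn rows 1 x [np.float64(0.0), np.float64(0.0), np.float64(-0.00208)]
[0.655  0.2732 0.007 ] [0.5242 0.2414 0.007 ] 0.13459834419991695 13.658208711910287 [0.5904 0.2575]
at [0.5766 0.1318 0.197 ] yaw 103.89 j [ 0.2246  0.4393  0.1994  1.3319  0.     -0.0178] w 0.04274264756608304
shift rows 7 x [-0.0208  0.0565  0.0921]
turn rows 1 x [np.float64(-0.0), np.float64(-0.0), np.float64(0.00064)]
```

```bash
python3 -m inch '[[[0,0,-0.002],[-0.0012,-0.0008,0.1075],0],[[0,0,0],[-0.0012,-0.0008,0.1075],0],[[0,0,0],[-0.0012,-0.0008,0.1075],0],[[0,0,0],[-0.0012,-0.0008,0.1075],0],[[0,0,0],[-0.0012,-0.0008,0.1075],0],[[0,0,0],[-0.0012,-0.0008,0.1075],0],[[0,0,0],[0,0,0],0],[[0,0,0],[0,0,0],1],[[0,0,0],[0,0,0],1],[[0,0,0],[0,0,0],1]]'
python3 -m inch '[[[0,0,0],[0,0,0],1],[[0,0,0],[0,0,0],1],[[0,0,0],[0,0,0],1]]'
python3 -m inch '[[[0,0,0],[0,0,-0.12],1],[[0,0,0],[0,0,-0.12],1],[[0,0,0],[0,0,-0.12],1],[[0,0,0],[0,0,-0.12],1],[[0,0,0],[0,0,0],1],[[0,0,0],[0,0,0],1]]'
python3 -c "
from h import *
goto(.5535,-.248,.14,76.8)"
```

```text
clock: 16.6
eef_pos: [0.5796, 0.1311, 0.005]
tool_rot: [-0.128, 0.992, 0.0, 0.0]
ft_force: [0.3, -1.1, -1.0]
grip_width: 0.0103
grasp_force: 58.5
clock: 16.85
eef_pos: [0.5796, 0.1311, 0.0049]
tool_rot: [-0.128, 0.992, 0.0, 0.001]
ft_force: [-0.6, -0.8, 1.5]
grip_width: 0.0104
grasp_force: 59.0
clock: 17.35
eef_pos: [0.5813, 0.1316, 0.1513]
tool_rot: [-0.128, 0.992, 0.0, 0.003]
ft_force: [-0.0, 0.3, -2.5]
grip_width: 0.0098
grasp_force: 58.9
at [0.5813 0.1316 0.1513] yaw 104.71 j [ 0.2226  0.4673  0.1222  1.2189 -0.     -0.0341] w 0.009790689830861888
shift rows 11 x [ 0.0374 -0.1091  0.0032]
turn rows 5 x [np.float64(0.00011), np.float64(0.0), np.float64(0.01551)]
```

```bash
python3 -m inch '[[[0,0,0],[0.0374,-0.109,0],1],[[0,0,0],[0.0374,-0.109,0],1],[[0,0,0],[0.0374,-0.109,0],1],[[0,0,0],[0.0374,-0.109,0],1],[[0,0,0],[0.0374,-0.109,0],1],[[0,0,0],[0.0374,-0.109,0],1],[[0,0,0],[0.0374,-0.109,0],1],[[0,0,0],[0.0374,-0.109,0],1],[[0,0,0],[0.0374,-0.109,0],1],[[0,0,0],[0.0374,-0.109,0],1]]' >/dev/null
python3 -m inch '[[[0,0,0],[0.0374,-0.109,0],1],[[0,0,0.0155],[0,0,0],1],[[0,0,0.0155],[0,0,0],1],[[0,0,0.0155],[0,0,0],1],[[0,0,0.0155],[0,0,0],1],[[0,0,0.0155],[0,0,0],1],[[0,0,0],[0,0,0.09],1],[[0,0,0],[0,0,0.09],1],[[0,0,0],[0,0,0],1],[[0,0,0],[0,0,0],1]]'
python3 -c "
from h import *
goto(.5535,-.248,.0395,76.8)"
```

```text
clock: 19.02
eef_pos: [0.5485, -0.2469, 0.0908]
tool_rot: [0.115, 0.993, 0.001, -0.004]
ft_force: [0.1, -0.1, -0.6]
grip_width: 0.0104
grasp_force: 59.1
at [ 0.5485 -0.2469  0.0908] yaw 76.81 j [-0.4229  0.5357  0.0682  1.1115 -0.     -0.1927] w 0.010389724230597523
shift rows 2 x [-0.0092 -0.0001  0.0854]
turn rows 1 x [np.float64(-0.0), np.float64(-0.0), np.float64(3e-05)]
```

```bash
python3 -m inch '[[[0,0,0],[-0.01,0,0],1],[[0,0,0],[0,0,0.06],1],[[0,0,0],[0,0,0.06],1],[[0,0,0],[0,0,0.03],1],[[0,0,0],[0,0,0.018],1],[[0,0,0],[0,0,0],1],[[0,0,0],[0,0,0],1]]'
python3 -c "
from h import *
goto(.5535,-.248,.039,76.8)"
```

```text
clock: 19.6
eef_pos: [0.5548, -0.2491, 0.0446]
tool_rot: [0.115, 0.993, -0.0, 0.001]
ft_force: [-0.5, -0.0, -2.9]
grip_width: 0.0103
grasp_force: 59.0
at [ 0.5548 -0.2491  0.0446] yaw 76.81 j [-0.422   0.5854  0.0217  1.0058 -0.     -0.1918] w 0.010254651366484945
shift rows 1 x [0.0051 0.0025 0.0185]
turn rows 1 x [np.float64(0.0), np.float64(0.0), np.float64(3e-05)]
```

```bash
python3 -m inch '[[[0,0,0],[0.003,0.0015,0.009],1],[[0,0,0],[0,0,0.009],1],[[0,0,0],[0,0,0],1],[[0,0,0],[0,0,0],0.1],[[0,0,0],[0,0,0],0.1],[[0,0,0],[0,0,0],0.1]]'
python3 -m inch '[[[0,0,0],[0,0,-0.05],0.1],[[0,0,0],[0,0,-0.12],0],[[0,0,0],[0,0,-0.12],0],[[0,0,0],[0,0,-0.12],0],[[0,0,0],[0,0,-0.12],0],[[0,0,0],[0,0,0],0],[[0,0,0],[0,0,0],0],[[0,0,0],[0,0,0],0]]'
python3 - <<'E'
from h import *
goto(.5904,.2575,.2,103)
c=vision.camera("wrist");cv2.imwrite("pics/w8.png",c["img"][:,:,::-1])
E
```

```text
clock: 20.1
eef_pos: [0.5536, -0.2482, 0.0387]
tool_rot: [0.115, 0.993, -0.0, 0.0]
ft_force: [-0.7, -0.8, 0.3]
grip_width: 0.0384
grasp_force: 0.0
clock: 20.77
eef_pos: [0.5533, -0.2481, 0.1973]
tool_rot: [0.115, 0.993, -0.0, 0.0]
ft_force: [0.3, 0.2, -0.4]
grip_width: 0.0428
grasp_force: 0.0
at [ 0.5533 -0.2481  0.1973] yaw 76.81 j [-0.4215  0.4686  0.2459  1.3478 -0.     -0.1913] w 0.04282686374887911
shift rows 14 x [ 0.0189  0.1192 -0.0007]
turn rows 4 x [np.float64(-0.0), np.float64(-0.0), np.float64(-0.01819)]
```

View pics/w8.png

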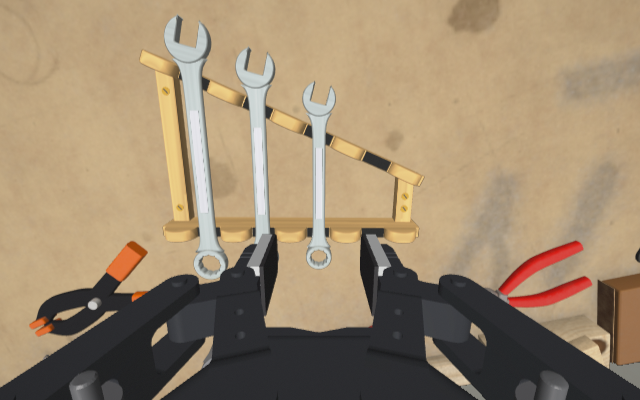

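M is seated in the third pair, with its ring at (319,257). XL and L are undisturbed. Last is S.

```bash
python3 -m inch '[[[0,0,0],[0.0189,0.119,0],0],[[0,0,0],[0.0189,0.119,0],0],[[0,0,0],[0.0189,0.119,0],0],[[0,0,0],[0.0189,0.119,0],0],[[0,0,0],[0.0189,0.119,0],0],[[0,0,0],[0.0189,0.119,0],0],[[0,0,0],[0.0189,0.119,0],0],[[0,0,0],[0.0189,0.119,0],0],[[0,0,0],[0.0189,0.119,0],0],[[0,0,0],[0.0189,0.119,0],0]]' >/dev/null
python3 -m inch '[[[0,0,0],[0.0189,0.119,0],0],[[0,0,0],[0.0189,0.119,0],0],[[0,0,0],[0.0189,0.119,0],0],[[0,0,0],[0.0189,0.119,0],0],[[0,0,-0.0182],[0,0,0],0],[[0,0,-0.0182],[0,0,0],0],[[0,0,-0.0182],[0,0,0],0],[[0,0,-0.0182],[0,0,0],0],[[0,0,0],[0,0,0],0],[[0,0,0],[0,0,0],0]]'
python3 - <<'E'
from h import *
c=vision.camera("wrist");cv2.imwrite("pics/w9.png",c["img"][:,:,::-1])
E
```

```text
clock: 22.48
eef_pos: [0.5894, 0.2562, 0.1953]
tool_rot: [-0.112, 0.994, -0.001, -0.002]
ft_force: [-0.2, -0.2, 0.9]
grip_width: 0.0424
grasp_force: 0.0
```

View pics/w9.png

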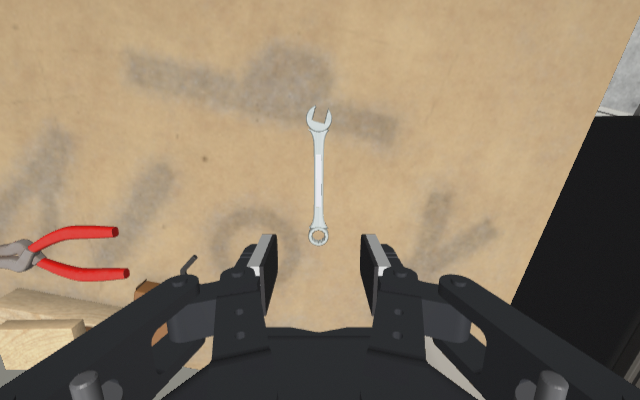

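S is under the tool: ring at (318,236), open end at (318,119).

Run:
```python
from h import *
c=vision.camera("wrist")
a,b=onz(c,318,236,.007),onz(c,318,119,.007);e=(a-b)[:2];n=np.hypot(*e);y=np.degrees(np.arctan2(e[1],e[0]));m=a[:2]-.0665*e/n;print(a,b,n,y,m)
goto(*m,.0035,y+90)
```

```text
[0.6565 0.271  0.007 ] [0.5246 0.2409 0.007 ] 0.1352920852962917 12.890213893460885 [0.5916 0.2562]
at [0.5897 0.2562 0.1961] yaw 102.88 j [ 0.4099  0.5482  0.3721  1.3968 -0.      0.1851] w 0.04306758136850078
shift rows 6 x [-0.0013 -0.0002  0.107 ]
turn rows 1 x [np.float64(0.0), np.float64(-0.0), np.float64(-3e-05)]
```

```bash
python3 -m inch '[[[0,0,0],[-0.001,0,0.107],0],[[0,0,0],[-0.001,0,0.107],0],[[0,0,0],[-0.001,0,0.107],0],[[0,0,0],[-0.001,0,0.107],0],[[0,0,0],[-0.001,0,0.107],0],[[0,0,0],[-0.001,0,0.107],0],[[0,0,0],[0,0,0],0],[[0,0,0],[0,0,0],1],[[0,0,0],[0,0,0],1],[[0,0,0],[0,0,0],1]]'
python3 -m inch '[[[0,0,0],[0,0,0],1],[[0,0,0],[0,0,0],1],[[0,0,0],[0,0,0],1]]'
python3 -m inch '[[[0,0,0],[0,0,-0.12],1],[[0,0,0],[0,0,-0.12],1],[[0,0,0],[0,0,-0.12],1],[[0,0,0],[0,0,-0.12],1],[[0,0,0],[0,0,0],1],[[0,0,0],[0,0,0],1]]'
python3 -c "
from h import *
goto(.58,-.1925,.14,76.8)"
```

```text
clock: 23.42
eef_pos: [0.5922, 0.257, 0.0057]
tool_rot: [-0.113, 0.994, 0.0, 0.0]
ft_force: [-1.3, -0.6, 0.7]
grip_width: 0.008
grasp_force: 62.4
clock: 23.67
eef_pos: [0.5923, 0.2571, 0.0057]
tool_rot: [-0.113, 0.994, 0.0, 0.001]
ft_force: [0.6, 0.0, 2.3]
grip_width: 0.0078
grasp_force: 59.1
clock: 24.17
eef_pos: [0.5939, 0.2578, 0.1523]
tool_rot: [-0.113, 0.994, 0.001, 0.003]
ft_force: [0.9, 0.8, -1.1]
grip_width: 0.0084
grasp_force: 58.7
at [0.5939 0.2578 0.1523] yaw 103.02 j [0.4096 0.5689 0.2927 1.2873 0.     0.1824] w 0.008407845258621482
shift rows 13 x [ 0.0295 -0.1117  0.0028]
turn rows 4 x [np.float64(0.00013), np.float64(-2e-05), np.float64(0.01821)]
```

```bash
python3 -m inch '[[[0,0,0],[0.0295,-0.1115,0],1],[[0,0,0],[0.0295,-0.1115,0],1],[[0,0,0],[0.0295,-0.1115,0],1],[[0,0,0],[0.0295,-0.1115,0],1],[[0,0,0],[0.0295,-0.1115,0],1],[[0,0,0],[0.0295,-0.1115,0],1],[[0,0,0],[0.0295,-0.1115,0],1],[[0,0,0],[0.0295,-0.1115,0],1],[[0,0,0],[0.0295,-0.1115,0],1],[[0,0,0],[0.0295,-0.1115,0],1]]' >/dev/null
python3 -m inch '[[[0,0,0],[0.0295,-0.1115,0],1],[[0,0,0],[0.0295,-0.1115,0],1],[[0,0,0],[0.0295,-0.1115,0],1],[[0,0,0.0182],[0,0,0],1],[[0,0,0.0182],[0,0,0],1],[[0,0,0.0182],[0,0,0],1],[[0,0,0.0182],[0,0,0],1],[[0,0,0],[0,0,0.09],1],[[0,0,0],[0,0,0.09],1],[[0,0,0],[0,0,0],1]]' >/dev/null
python3 -m inch '[[[0,0,0],[0,0,0],1],[[0,0,0],[0,0,0],1]]'
python3 -c "
from h import *
goto(.58,-.1925,.0405,76.8)"
```

```text
clock: 26.0
eef_pos: [0.5776, -0.1925, 0.0946]
tool_rot: [0.115, 0.993, 0.0, -0.001]
ft_force: [-0.4, -0.2, -0.2]
grip_width: 0.008
grasp_force: 58.8
at [ 0.5776 -0.1925  0.0946] yaw 76.81 j [-0.3217  0.5406  0.0875  1.1187  0.     -0.0916] w 0.008033285415777044
shift rows 2 x [-0.004   0.0009  0.0901]
turn rows 1 x [np.float64(-0.0), np.float64(-0.0), np.float64(4e-05)]
```

```bash
python3 -m inch '[[[0,0,0],[-0.005,0.002,0],1],[[0,0,0],[0,0,0.06],1],[[0,0,0],[0,0,0.06],1],[[0,0,0],[0,0,0.03],1],[[0,0,0],[0,0,0.02],1],[[0,0,0],[0,0,0],1],[[0,0,0],[0,0,0],1]]'
python3 -c "
from h import *
goto(.58,-.1925,.0397,76.8)"
```

```text
clock: 26.58
eef_pos: [0.5799, -0.1925, 0.0444]
tool_rot: [0.115, 0.993, -0.0, 0.0]
ft_force: [0.8, -0.2, -0.7]
grip_width: 0.008
grasp_force: 58.8
at [ 0.5799 -0.1925  0.0444] yaw 76.81 j [-0.3205  0.5908  0.0309  1.01    0.     -0.0904] w 0.008004222914506975
shift rows 1 x [-0.0003  0.0001  0.0156]
turn rows 1 x [np.float64(0.0), np.float64(0.0), np.float64(4e-05)]
```

```bash
python3 -m inch '[[[0,0,0],[0,0,0.008],1],[[0,0,0],[0,0,0.0076],1],[[0,0,0],[0,0,0],1],[[0,0,0],[0,0,0],0.1],[[0,0,0],[0,0,0],0.1],[[0,0,0],[0,0,0],0.1]]'
python3 -m inch '[[[0,0,0],[0,0,-0.05],0.1],[[0,0,0],[0,0,-0.12],0],[[0,0,0],[0,0,-0.12],0],[[0,0,0],[0,0,-0.12],0],[[0,0,0],[0,0,-0.12],0],[[0,0,0],[0,0,-0.12],0],[[0,0,0],[-0.08,0.1,0],0],[[0,0,0],[0,0.1,0],0],[[0,0,0],[0,0,0],0],[[0,0,0],[0,0,0],0]]'
python3 - <<'E'
from h import *
c=vision.camera("scene")
a=c["img"][200:310,310:440,::-1]
s=vision.camera("side")["img"][140:220,260:350,::-1]
a=cv2.resize(a,(650,550),interpolation=cv2.INTER_CUBIC)
w=vision.camera("wrist")["img"][:,:,::-1]
cv2.imwrite("pics/w10.png",w);cv2.imwrite("pics/s10.png",cv2.resize(s,(630,560),interpolation=cv2.INTER_CUBIC))
E
```

```text
clock: 27.08
eef_pos: [0.5795, -0.1924, 0.0392]
tool_rot: [0.115, 0.993, -0.0, 0.0]
ft_force: [-0.2, 0.3, 0.1]
grip_width: 0.0385
grasp_force: 0.0
clock: 27.92
eef_pos: [0.6167, -0.1379, 0.2338]
tool_rot: [0.113, 0.994, -0.0, -0.0]
ft_force: [-0.3, -0.6, -0.3]
grip_width: 0.0429
grasp_force: 0.0
```

View pics/w10.png

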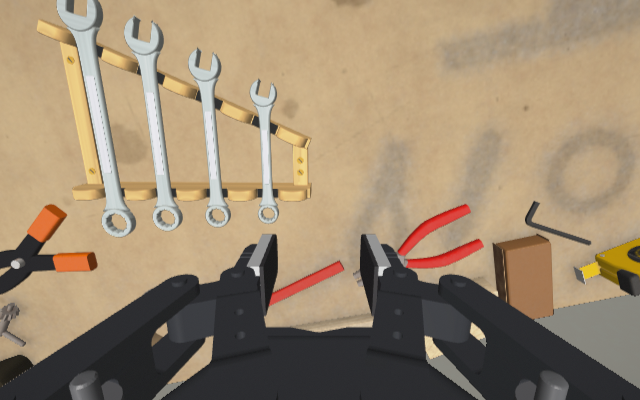

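View pics/s10.png

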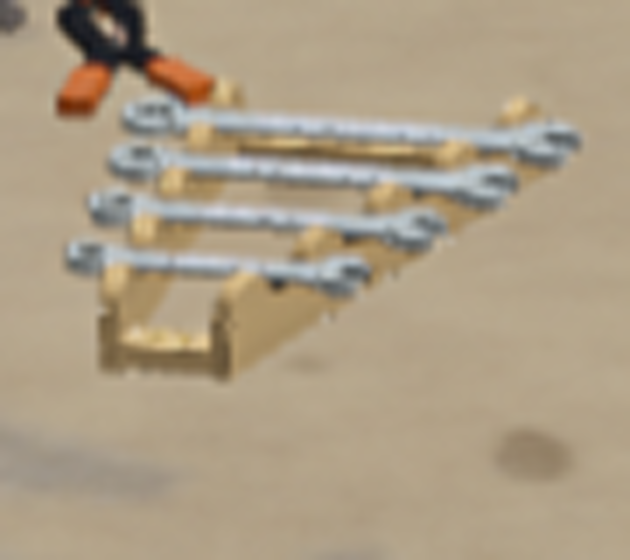

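Both views show the four wrenches seated in order, ring ends at (117,221), (167,217), (217,214) and (268,213), with the gripper clear. I'll do one numeric check against the straight-rail notches, then hand in.

Run:
```python
from h import *
from workcell import workorder
c=vision.camera("wrist");R=Ro.from_euler('z',-13.2,degrees=True).as_matrix()
ok=True
for u,v,y,r in((117,221,-.09,.121),(167,217,-.03,.119),(217,214,.03,.117),(268,213,.09,.115)):
    d=R.T@(onz(c,u,v,.041)-(R@[r,y,.041]+[.5125,-.2695,0]));print(d);ok&=np.hypot(*d[:2])<.01
print(ok)
if ok: print(workorder.job_done())
```

```text
[ 0.0016 -0.0013 -0.    ]
[-0.0015 -0.0008 -0.    ]
[-0.0033 -0.0008 -0.    ]
[-0.0026 -0.0001 -0.    ]
True
the job is handed in; nothing more can be done
None
```

All four wrenches are on the rack in order of size, ring ends beyond the straight rail. By the wrist camera, each ring middle is within about 4 mm of its place; the job was handed in at about 28 s, and the judge's verdict was not shown.

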